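Shut the glaze carton and pick out the full tin by feel

ROBOT

A 6-joint arm with a two-finger parallel gripper is mounted at the origin on the work surface. World frame = base frame: x ahead of the robot, y to its left, z up, the work surface at z = 0. Lengths are in m, angles in rad, forces in N, time in s.
With the tool pointing down it reaches from about 0.375 to 0.9 m from the base axis. Payload 3.1 kg.
Tool frame: the origin (TCP) lies at the very end of the fingers, on their centre line; the grasp point (between the pads) lies 19 mm behind it; x points along the fingers, y is the direction in which the jaws open and shut, and the axes are right-handed (so a half turn about x gives the same grasp; the last joint's range is limited). The gripper opens to 85 mm and grips with 20 to 120 N. Pads are 22 mm wide; open, the fingers measure 114 mm over their backs; the gripper's body (76 mm by 85 mm) begins 54 mm behind the grasp point. The pads swing forward as they close: fully open they stand 13 mm farther back than shut.
Start: joints at [0.968, 0.527, 1.433, -0, 1.181, -0.178], TCP at [0.258, 0.569, 0.231] pointing down, gripper open.
Joint ranges: [-3.08, 3.08], [-0.75, 2.2], [0.22, 2.44], [-1.43, 4.57], [0, 2.65], [-2.85, 2.85]. Speed limits (rad/s): [2.79, 2.79, 3.14, 3.14, 3.14, 3.14].

INTERFACE

Orientations are given as a unit quaternion [x, y, z, w].
In Python, from station import sense, snapshot, camera_model, sign_off gives the robot as it stands.
- The arm moves only by the tool step_arm, never from a script. Its argument "increments" is one flat list of numbers, 5 for each row, row after row: the shift along the tool's x, y, z in units of 60 mm (1.0 is 60 mm), then the turn about the tool's x in units of 5 degrees (1.0 is 5 degrees), then the closure, from 0 (fully open) to 1 (shut). A call has exactly 5 rows; each row is the pose to reach, as a shift and turn from the pose measured when the call began, along the tool's axes at that moment; what a row does not reach only later rows make up. A row lasts 1/8 s, in which the tool goes at most 62.5 mm and 10.7 degrees, less where a joint would pass 70% of its speed; a pose out of reach is approached as far as the arm can. A call with a gripper value outside its range is refused whole. The fingers move at their own pace and stop on an object; "grip_force" is the grip in N (left out, the last holds). Time passes only in rows, so rows that repeat a pose let the fingers close, or fill a call up. It gives the time, the measured TCP pose, the force and the opening at its end, in the units of the state.
- sense(): the state, without advancing time (a new reading comes with each control period).
- snapshot(name): name is "scene" or "top" or "wrist"; returns the picture (384x512x3 uint8, blue, green, red); there is no depth.
- camera_model(name): a dict with "vertical_fov" (degrees; the focal length in pixels is half the picture's height over the tangent of half this angle, whatever the lens; pixels are square), "cx", "cy" (the principal point, pixels), "D" ([k1, k2, p1, p2, k3] as OpenCV has them; the pictures are not rectified), "R" (3x3) and "t" (3): a world point X has camera coordinates R X + t. Camera axes: x right, y down, z forward; pixel columns grow to the right and rows downward; lengths in m; the calibration is good to about 2 mm. A picture is of the moment at which its call begins: read the wrist's pose just before it. camera_model takes no time and is no camera call; for the wrist camera it gives the pose at the moment of the call.
- sign_off(): hands the job in, once; it reports no verdict.
The state is a dict: "t": time; "q": joint angles; "qd": joint speeds; "tau": joint torques, N m; "tcp_pos": TCP position; "tool_rot": TCP orientation; "force": force on the tool from outside, world axes, zero at the start; "ft_torque": the same for the moment, N m; "finger_gap": opening from 0.0 (shut) to 1.0 (fully open).
Only numpy, scipy, OpenCV 4.12 (cv2) and the standard library are available. Lean on these libraries where they do the work, as an engineer would, in place of code of your own. Each camera call takes 0.05 s, during which the arm holds its last target. There are 200 camera calls.

TASK

Fold the carton's flap shut so that its tab drops in behind the front rim, then heft the three identical glaze tins to feel which is heaviest. Stand the two lighter tins upright on top of the shut carton, and finish holding the heaviest one up in the gripper, upright and still, its underside at least 15 cm above the table: do not put it down, the job ends while you hold it. Tip no tin over, and leave the brush pot, the plates and the spatula where they are.

Things in the scene. Friction and masses are not known exactly. Their poses are not given: they have to be found in the camera images.
- carton: brown cardboard carton, a rigid open tray fixed to the table, 160 mm (its x) by 260 mm (its y) by 60 mm high, walls 4 mm. Origin: centre of its underside; its x axis points away from the robot, its front rim is the -x wall. With the flap shut its flat top is 64 mm above the table and takes all three tins side by side along y.
- flap (a joint): angle of the carton's lid flap, rad: 0 is shut (flap level on the rims, tab inside the front wall), grows as it swings up; starts part open, between 0.7 and 1.15. The crease is stiff: the flap stays at whatever angle it is left. About 1 to 3 N on its outer face near the free edge moves it; it stops by itself at 0.
- flap_hinge (a point): middle of the flap's crease, on the carton's far (+x) top edge, 80 mm along the carton's x axis from its centre and 60 mm above the table; the crease runs along the carton's y. Its axes turn with the flap: x from the free edge towards the crease, z out of the flap's outer face.
- flap_edge (a point): middle of the flap's free edge, on its outer face: 160 mm from the crease towards the robot when shut. The flap is a 160 x 260 mm sheet 4 mm thick whose inner face passes through the crease; a tab 150 mm wide and 22 mm deep hangs from its inner face 10 mm behind the free edge.
- tin_1: one of three identical closed tins: rigid upright steel cylinder with a paper band, diameter 58 mm, height 85 mm. One is full (under 0.65 kg), the other two nearly empty (each under half its weight); nothing else differs. They start on the table, 80 mm or more between centres, which one where is drawn anew. Origin: centre of its underside, z along the tin.
- tin_2: one of three identical closed tins: rigid upright steel cylinder with a paper band, diameter 58 mm, height 85 mm. One is full (under 0.65 kg), the other two nearly empty (each under half its weight); nothing else differs. They start on the table, 80 mm or more between centres, which one where is drawn anew. Origin: centre of its underside, z along the tin.
- tin_3: one of three identical closed tins: rigid upright steel cylinder with a paper band, diameter 58 mm, height 85 mm. One is full (under 0.65 kg), the other two nearly empty (each under half its weight); nothing else differs. They start on the table, 80 mm or more between centres, which one where is drawn anew. Origin: centre of its underside, z along the tin.
- brush_pot: bystander: white plastic pot with an orange band and a blue brush standing in it, 88 mm wide, 80 mm high, about 205 mm with the brush. Origin: centre of its underside.
- plates: bystander: stack of two grey clay plates, 140 mm wide, 34 mm high. Origin: centre of its underside.
- spatula: bystander: wooden spatula lying on the table at the robot's right, beside the tins, about 250 mm long.
Not all that is in view belongs to the job. Leave any green look-alike of the tin_3 alone. Leave any blue look-alike of the tin_2 alone.

How it is judged:
By the outcome, as a careful person would: the job done as asked, in the order asked, and still so for the second after the job is handed in, while the arm keeps its last pose, push and grip.
It also fails if it takes over 72 s, if anything falls off the work surface, if the arm or the gripper's body presses on something with over 40 N, if the wrist force passes 120 N, or if a joint passes its speed limit or range.

## Working session

There is one attempt and no reset: what is moved stays moved. The work goes in short steps, Python scripts to look and compute and a tool call to move; the robot and the scene stay as the last step left them, time stands still between calls to the robot, and variables do not carry over. Pictures are saved under pics/ and viewed, about 8 in all and at most 12, crops included, and the job is handed in when it is done.

Besides the shell and the picture viewer there is one more tool, called as a command line: name --argument value ..., lists and objects as JSON in quotes. step_arm: Moves the arm, as the interface text tells. Its arguments: {"type":"object","properties":{"increments":{"type":"array","items":{"type":"number"}},"grip_force":{"type":"number"}},"required":["increments"]}

```bash
mkdir -p pics; cat > h.py <<'E'
from station import *
import numpy as np, cv2
from scipy.spatial.transform import Rotation as Ro
def K(m):
    f=192/np.tan(np.radians(m["vertical_fov"])/2); return np.array([[f,0,m["cx"]],[0,f,m["cy"]],[0,0,1]])
def ray(m,p,z):
    n=cv2.undistortPoints(np.array([[p]],float),K(m),np.array(m["D"])).ravel()
    R=np.array(m["R"]);t=np.array(m["t"]); c=-R.T@t; d=R.T@np.array([n[0],n[1],1]); return c+d*(z-c[2])/d[2]
def proj(m,X):
    r,_=cv2.Rodrigues(np.array(m["R"])); return cv2.projectPoints(np.array(X,float).reshape(-1,1,3),r,np.array(m["t"],float),K(m),np.array(m["D"]))[0].reshape(-1,2)
def delta(target):
    s=sense(); R=Ro.from_quat(s["tool_rot"]); return R.inv().apply(np.array(target)-s["tcp_pos"])/0.06
E
python3 - <<'E'
from h import *
s=sense();print(s)
print(Ro.from_quat(s["tool_rot"]).as_matrix().round(3))
for n in["scene","top"]:
    im=snapshot(n);cv2.imwrite(f"pics/{n}0.png",im);m=camera_model(n);R=np.array(m["R"]);print(n,m["vertical_fov"],-R.T@m["t"],R[2])
a=cv2.imread("pics/top0.png");cv2.imwrite("pics/top0b.png",cv2.resize(a,(800,600),interpolation=cv2.INTER_CUBIC))
a=cv2.imread("pics/scene0.png");cv2.imwrite("pics/scene0b.png",cv2.resize(a,(800,600),interpolation=cv2.INTER_CUBIC))
E
```

```text
{'t': 0.0, 'q': array([ 9.67512342e-01,  5.28433765e-01,  1.43389858e+00,  1.27806077e-05,
        1.18140283e+00, -1.78506317e-01]), 'qd': array([-0.00141239,  0.00122182,  0.00104287, -0.0019162 , -0.00126199,
       -0.00013169]), 'tau': array([ 4.59601306e-04, -4.42345762e+01, -1.78024471e+01, -2.04962607e-04,
        8.49598437e-03,  3.35751416e-06]), 'tcp_pos': array([0.25713636, 0.56887189, 0.23035471]), 'tool_rot': array([ 0.14835787,  0.69150992, -0.1497554 ,  0.69092496]), 'force': array([-0.15390384,  0.1140831 , -0.51453187]), 'ft_torque': array([0.01447094, 0.01355452, 0.00389474]), 'finger_gap': 0.998712934318154}
[[-0.001  0.412  0.911]
 [-0.002  0.911 -0.412]
 [-1.    -0.002 -0.   ]]
scene 55.5542901575671 [ 1.1783711  -0.2627889   0.85747891] [-0.61196156  0.13382768 -0.77948265]
top 48.49195062762302 [ 0.37970917 -0.12472228  1.09811912] [ 1.92779847e-01  4.33369567e-04 -9.81241939e-01]
```

View pics/top0b.png

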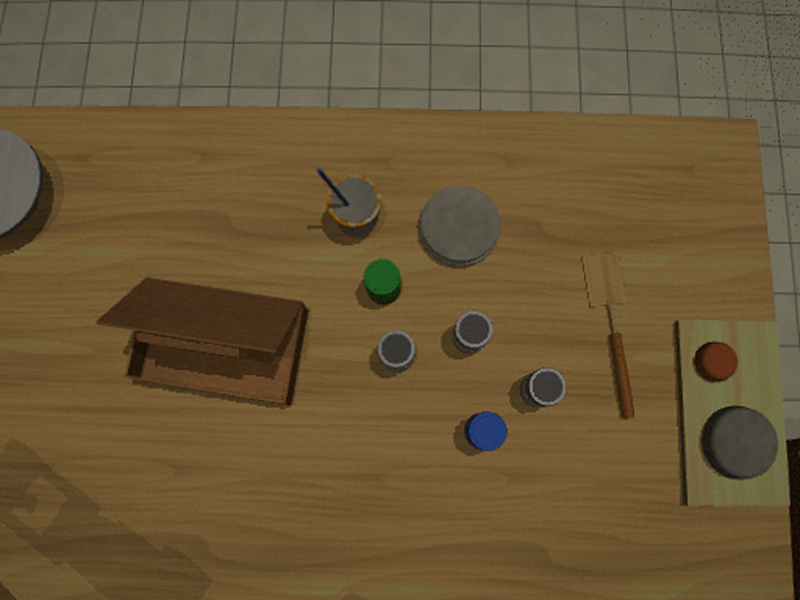

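View pics/scene0b.png

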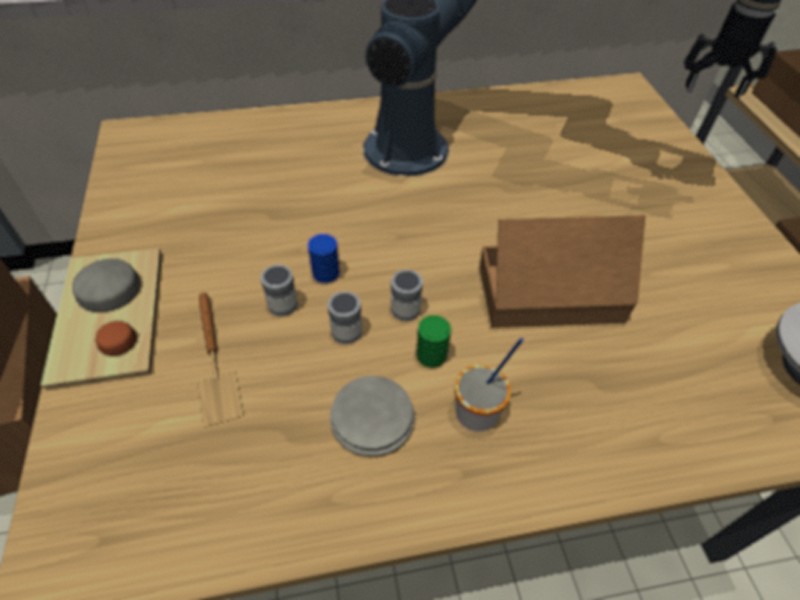

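```bash
cat > fit.py <<'E'
from h import *
from scipy.optimize import least_squares
T=camera_model("top");S=camera_model("scene");k=.64
for n,p,z in[("t1",(397,350),.085),("t2",(473,331),.085),("t3",(546,386),.085),("green",(382,275),.085),("blue",(487,431),.085),("pot",(354,200),.08),("plates",(460,222),.034),("spat",(622,380),.01),("spat_end",(628,416),.01)]:
    print(n,ray(T,(p[0]*k,p[1]*k),z).round(4))
for n,p in[("t1",(407,281)),("t2",(345,304)),("t3",(279,277))]: print(n,"scene",ray(S,(p[0]*k,p[1]*k),.085).round(4))
def pts(v):
    x,y,w,a=v;c,s=np.cos(w),np.sin(w)
    L=[]
    for h in(.0,.16):
        for yy in(.13,-.13): L.append([.08-h*np.cos(a)-.004*np.sin(a)*(h>0)*0,yy,.06+h*np.sin(a)])
    L=np.array(L+[[-.08,-.13,.06],[.08,.13,0],[.08,-.13,0]])
    return np.c_[x+c*L[:,0]-s*L[:,1],y+s*L[:,0]+c*L[:,1],L[:,2]]
ot=np.array([(148,279),(306,303),(97,322),(275,352)])*k
os_=np.array([(634,306),(497,306),(643,217),(498,219)])*k
ob=np.array([(628,321),(491,326)])*k
def res(v):
    P=pts(v);return np.r_[(proj(T,P[:4])-ot).ravel(),(proj(S,P[:4])-os_).ravel(),(proj(S,P[5:7])-ob).ravel()]
r=least_squares(res,[.4,.3,0,.9],loss="soft_l1");print(r.x);print(r.fun.reshape(-1,2).round(1));print(pts(r.x).round(3)); print(proj(T,pts(r.x))[4]/k)
E
python3 fit.py
```

```text
t1 [ 0.5022 -0.1049  0.085 ]
t2 [ 0.5338 -0.2211  0.085 ]
t3 [ 0.4515 -0.3324  0.085 ]
green [ 0.6194 -0.0788  0.085 ]
blue [ 0.3827 -0.2425  0.085 ]
pot [ 0.7437 -0.03    0.08  ]
plates [ 0.725  -0.2041  0.034 ]
spat [ 0.4685 -0.4736  0.01  ]
spat_end [ 0.4101 -0.4814  0.01  ]
t1 scene [ 0.5064 -0.1018  0.085 ]
t2 scene [ 0.5404 -0.2196  0.085 ]
t3 scene [ 0.4566 -0.3289  0.085 ]
[ 0.51525319  0.18567035 -0.1419714   0.94211713]
[[-1.  -0.5]
 [-1.5  0.5]
 [-0.8 -0. ]
 [ 0.7  0.2]
 [ 0.9 -1.1]
 [-1.9  1.3]
 [ 0.9 -0.8]
 [-0.7 -0.1]
 [-2.2  2. ]
 [-1.1  1.2]]
[[0.613 0.303 0.06 ]
 [0.576 0.046 0.06 ]
 [0.52  0.316 0.189]
 [0.483 0.059 0.189]
 [0.418 0.068 0.06 ]
 [0.613 0.303 0.   ]
 [0.576 0.046 0.   ]]
[284.08079098 403.9832446 ]
```

step_arm --increments '[0,-0.5,0.9,-0.7,1,0,-1,1.8,-1.4,1,0,-1.5,2.7,-2.1,1,0,-2,3.6,-2.8,1,0,-2.5,4.5,-3.25,1]' --grip_force 60

```text
t: 0.72
tcp_pos: [0.4421, 0.3192, 0.2303]
tool_rot: [0.049, 0.706, -0.05, 0.705]
force: [0.7, -0.8, -0.5]
finger_gap: -0.0
```

```bash
cat > d.py <<'E'
import sys
from h import *
s=sense();R=Ro.from_quat(s["tool_rot"]).as_matrix()
print("t",round(s["t"],2),"tcp",s["tcp_pos"].round(4),"yaw_z",np.degrees(np.arctan2(R[1,2],R[0,2])).round(1),"F",s["force"].round(2),"gap",round(s["finger_gap"],3))
a=[float(v) for v in sys.argv[1:]]
for i in range(0,len(a),3): print(a[i:i+3],delta(a[i:i+3]).round(2))
E
python3 d.py .555 .180 .215  .524 .1845 .184
```

```text
t 0.72 tcp [0.4421 0.3192 0.2303] yaw_z -8.0 F [ 0.73 -0.76 -0.48] gap -0.0
[0.555, 0.18, 0.215] [ 0.26 -2.04  2.19]
[0.524, 0.1845, 0.184] [ 0.77 -2.03  1.66]
```

step_arm --increments '[0,-0.6,0.65,0,1,0,-1.2,1.3,0,1,0,-1.75,1.9,0,1,0.1,-2.04,2.2,0,1,0.25,-2.04,2.2,0,1]'

```text
t: 1.35
tcp_pos: [0.5569, 0.1781, 0.2149]
tool_rot: [0.05, 0.706, -0.051, 0.705]
force: [-0.3, 0.7, 0.5]
finger_gap: 0.002
```

```bash
python3 d.py; python3 - <<'E'
from h import *
im=snapshot("scene");cv2.imwrite("pics/s1.png",cv2.resize(im[90:260,250:460],None,fx=3.5,fy=3.5,interpolation=cv2.INTER_CUBIC))
p=sense()["tcp_pos"];h=np.array([.5945,.1745,.06]);u=np.array([np.cos(-.142),np.sin(-.142),0])
print("along",(p-h)@u, "z",p[2])
# arc of tcp (corner 11mm toward robot), h=.145, pressing 4mm in
for a in(.94,.8,.6,.4,.2,.05,0):
    print(a, -.145*np.cos(a)+.004*np.sin(a)+.011, .06+.145*np.sin(a)+.004*np.cos(a))
E
```

```text
t 1.35 tcp [0.5569 0.1781 0.2149] yaw_z -8.2 F [-0.34  0.73  0.52] gap 0.002
along -0.040053437494316384 z 0.21331889443908564
0.94 -0.0712890312278888 0.17945507665886595
0.8 -0.08715304849174088 0.16680346001781945
0.6 -0.10641509426832321 0.14517450110191882
0.4 -0.12099617076118373 0.12014990361076586
0.2 -0.13031497646379978 0.09272731927664885
0.05 -0.13361887108018738 0.07124198058582822
0 -0.13399999999999998 0.064
```

View pics/s1.png

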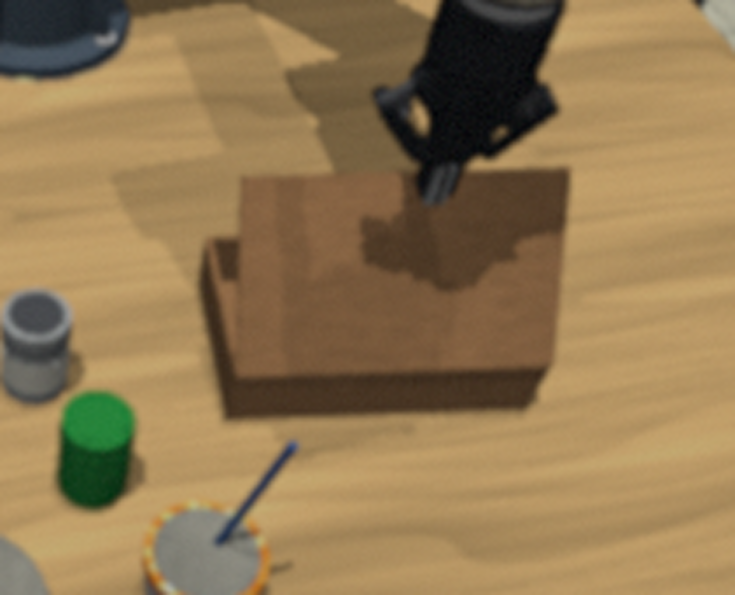

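step_arm --increments '[0.3,0,0,0,1,0.59,0,-0.4,0,1,0.8,0,-0.75,0,1,1.0,0,-0.95,0,1,1.2,0,-1.1,0,1]'

```text
t: 2.02
tcp_pos: [0.4867, 0.1897, 0.1413]
tool_rot: [0.048, 0.708, -0.05, 0.703]
force: [0.4, 0.3, 0.3]
finger_gap: -0.003
```

```bash
python3 d.py
```

```text
t 2.02 tcp [0.4867 0.1897 0.1413] yaw_z -8.0 F [0.41 0.28 0.29] gap -0.003
```

step_arm --increments '[0.38,0,-0.2,0,1,0.7,0,-0.35,0,1,1.0,0,-0.42,0,1,1.2,0,-0.45,0,1,1.28,0,-0.45,0,1]'

```text
t: 2.65
tcp_pos: [0.4583, 0.194, 0.0641]
tool_rot: [0.048, 0.708, -0.05, 0.702]
force: [-0.3, 0.6, 2.1]
finger_gap: -0.0
```

```bash
python3 d.py;python3 - <<'E'
from h import *
im=snapshot("scene");cv2.imwrite("pics/s2.png",cv2.resize(im[90:260,250:460],None,fx=3.5,fy=3.5,interpolation=cv2.INTER_CUBIC))
E
```

```text
t 2.65 tcp [0.4583 0.194  0.0641] yaw_z -7.9 F [-0.27  0.59  2.07] gap -0.0
```

View pics/s2.png

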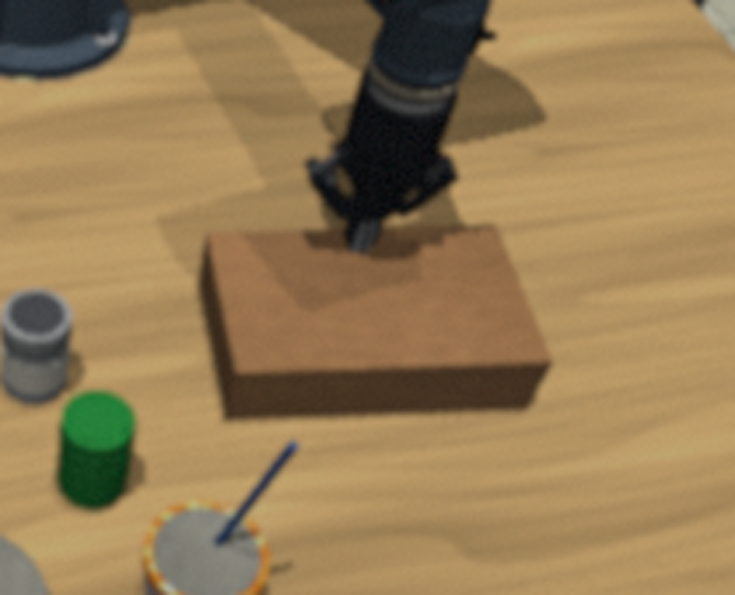

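step_arm --increments '[0.05,0,0,0,1,0.08,0,0,0,1,0.1,0,0,0,1,0.1,0,0,0,1,0.1,0,0,0,1]'

```text
t: 3.32
tcp_pos: [0.4588, 0.194, 0.0633]
tool_rot: [0.048, 0.707, -0.049, 0.703]
force: [-7.7, -2.4, 40.9]
finger_gap: -0.002
```

```bash
python3 d.py .504 -.103 .0 .504 -.103 .16
```

```text
t 3.33 tcp [0.4588 0.194  0.0633] yaw_z -7.9 F [-7.74 -2.37 40.87] gap -0.002
[0.504, -0.103, 0.0] [ 1.06 -4.8   1.43]
[0.504, -0.103, 0.16] [-1.61 -4.8   1.42]
```

step_arm --increments '[-0.6,0,0,0,1,-1.5,-0.3,0,0,0.5,-1.6,-1.2,0.3,0,0,-1.6,-2.15,0.6,0,0,-1.6,-3.1,0.9,0,0]'

```text
t: 3.95
tcp_pos: [0.4882, 0.0007, 0.1605]
tool_rot: [0.048, 0.706, -0.049, 0.705]
force: [2.1, -0.3, -0.4]
finger_gap: 0.845
```

```bash
python3 d.py .504 -.103 .16 .504 -.103 .045
```

```text
t 3.95 tcp [0.4882 0.0007 0.1605] yaw_z -7.9 F [ 2.09 -0.28 -0.42] gap 0.845
[0.504, -0.103, 0.16] [ 0.01 -1.68  0.5 ]
[0.504, -0.103, 0.045] [ 1.93 -1.67  0.5 ]
```

step_arm --increments '[0,-0.9,0.3,0,0,0,-1.68,0.5,0,0,0,-1.68,0.5,0,0,0,-1.68,0.5,0,0,0,-1.68,0.5,0,0]'

```text
t: 4.58
tcp_pos: [0.5035, -0.1017, 0.1606]
tool_rot: [0.047, 0.707, -0.048, 0.704]
force: [-0.2, -0.0, 0.0]
finger_gap: 0.998
```

```bash
python3 d.py .504 -.103 .045; python3 - <<'E'
from h import *
m=camera_model("wrist");im=snapshot("wrist");
print("cam",-np.array(m["R"]).T@m["t"])
b=cv2.imread  # noqa
g=cv2.resize(im,(800,600),interpolation=cv2.INTER_CUBIC)
for c in[(.504,-.103),(.537,-.220)]:
    th=np.linspace(0,2*np.pi,60);P=np.c_[c[0]+.029*np.cos(th),c[1]+.029*np.sin(th),0*th+.085]
    for p in proj(m,P)/.64: cv2.circle(g,tuple(int(v) for v in p),1,(0,255,0),-1)
cv2.imwrite("pics/w1.png",g)
E
```

```text
t 4.58 tcp [ 0.5035 -0.1017  0.1606] yaw_z -7.8 F [-0.18 -0.02  0.03] gap 0.998
[0.504, -0.103, 0.045] [ 1.93 -0.02  0.02]
cam [ 0.43206395 -0.0909605   0.30375641]
```

View pics/w1.png

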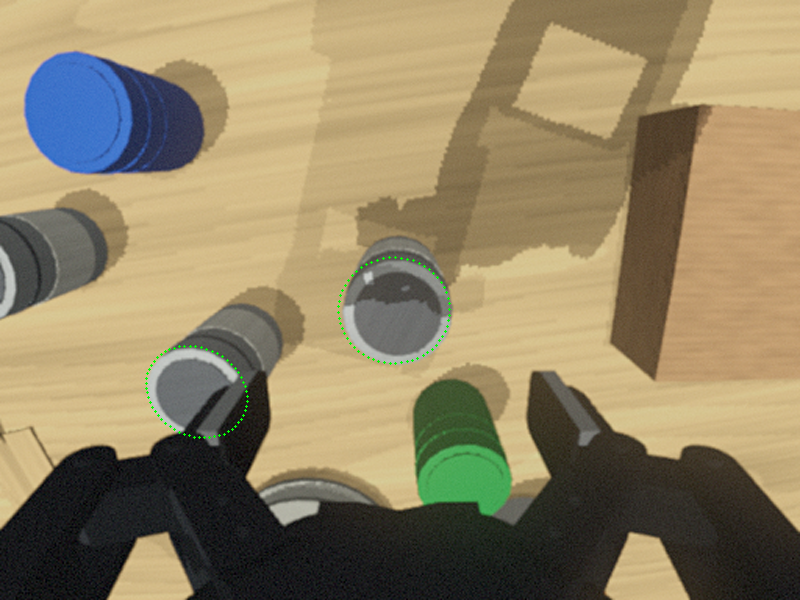

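step_arm --increments '[0.8,0,0,0,0,1.6,0,0,0,0,1.93,0,0,0,0,1.93,0,0,0,1,1.93,0,0,0,1]'

```text
t: 5.25
tcp_pos: [0.5039, -0.1015, 0.0458]
tool_rot: [0.047, 0.706, -0.048, 0.705]
force: [-0.4, 0.1, -0.8]
finger_gap: 0.664
```

step_arm --increments '[0,0,0,0,1,0,0,0,0,1,-0.3,0,0,0,1,-0.8,0,0,0,1,-1,0,0,0,1]'

```text
t: 5.88
tcp_pos: [0.5048, -0.1017, 0.1074]
tool_rot: [0.046, 0.705, -0.049, 0.706]
force: [0.1, 0.2, -1.5]
finger_gap: 0.667
```

step_arm --increments '[0,0,0,0,1,0,0,0,0,1,0,0,0,0,1,0,0,0,0,1,0,0,0,0,1]'

```text
t: 6.5
tcp_pos: [0.5047, -0.1016, 0.107]
tool_rot: [0.046, 0.705, -0.048, 0.706]
force: [0.5, -0.3, -2.0]
finger_gap: 0.664
```

```bash
cat > w.py <<'E'
from h import *
F=[]
for i in range(4): F.append(sense()["force"]); snapshot("wrist")
print(np.mean(F,0).round(2),sense()["tau"].round(2)); 
E
python3 d.py; python3 w.py
```

```text
t 6.5 tcp [ 0.5047 -0.1016  0.107 ] yaw_z -7.7 F [ 0.53 -0.25 -2.03] gap 0.664
[ 0.21 -0.18 -2.27] [-0.000e+00 -3.951e+01 -1.059e+01 -1.000e-02 -1.000e-02  0.000e+00]
```

step_arm --increments '[0.5,0,0,0,1,0.9,0,0,0,1,1.01,0,0,0,1,1.01,0,0,0,1,1.01,0,0,0,0]'

```text
t: 7.32
tcp_pos: [0.5056, -0.1022, 0.0476]
tool_rot: [0.046, 0.705, -0.049, 0.706]
force: [-1.2, -0.5, -0.6]
finger_gap: 0.855
```

step_arm --increments '[0,0,0,0,0,0,0,0,0,0,-0.8,0,0,0,0,-1.7,0,0,0,0,-1.95,0,0,0,0]'

```text
t: 7.95
tcp_pos: [0.5071, -0.1024, 0.1679]
tool_rot: [0.045, 0.702, -0.049, 0.709]
force: [-0.0, -0.3, -0.3]
finger_gap: 1.002
```

```bash
python3 d.py .537 -.2205 .16 .537 -.2205 .045
```

```text
t 7.95 tcp [ 0.5071 -0.1024  0.1679] yaw_z -7.7 F [-0.   -0.33 -0.3 ] gap 1.002
[0.537, -0.2205, 0.16] [ 0.15 -1.88  0.75]
[0.537, -0.2205, 0.045] [ 2.07 -1.87  0.74]
```

step_arm --increments '[0.15,-0.9,0.36,0,0,0.15,-1.88,0.75,0,0,0.15,-1.88,0.75,0,0,1.0,-1.88,0.75,0,0,1.6,-1.88,0.75,0,0]'

```text
t: 8.57
tcp_pos: [0.536, -0.2194, 0.071]
tool_rot: [0.046, 0.703, -0.049, 0.708]
force: [0.4, 0.2, -0.1]
finger_gap: 0.998
```

```bash
python3 d.py .537 -.2205 .045
```

```text
t 8.57 tcp [ 0.536  -0.2194  0.071 ] yaw_z -7.7 F [ 0.44  0.19 -0.08] gap 0.998
[0.537, -0.2205, 0.045] [ 0.43 -0.01  0.02]
```

step_arm --increments '[0.42,0,0,0,0,0.42,0,0,0,1,0.42,0,0,0,1,0.42,0,0,0,1,0.42,0,0,0,1]'

```text
t: 9.2
tcp_pos: [0.5365, -0.2196, 0.0467]
tool_rot: [0.046, 0.703, -0.049, 0.708]
force: [0.7, -0.0, -2.1]
finger_gap: 0.667
```

step_arm --increments '[-0.3,0,0,0,1,-0.8,0,0,0,1,-1,0,0,0,1,-1,0,0,0,1,-1,0,0,0,1]'

```text
t: 9.82
tcp_pos: [0.5355, -0.219, 0.1062]
tool_rot: [0.046, 0.703, -0.049, 0.708]
force: [-0.6, 0.0, -3.1]
finger_gap: 0.663
```

```bash
python3 d.py; python3 w.py
```

```text
t 9.82 tcp [ 0.5355 -0.219   0.1062] yaw_z -7.7 F [-0.58  0.03 -3.11] gap 0.663
[ 0.44  0.33 -2.11] [ 1.000e-02 -4.434e+01 -1.255e+01 -0.000e+00 -3.000e-02  0.000e+00]
```

step_arm --increments '[0.5,0,0,0,1,0.9,0,0,0,1,1.0,0,0,0,1,1.0,0,0,0,1,1.0,0,0,0,0]'

```text
t: 10.65
tcp_pos: [0.5363, -0.2195, 0.046]
tool_rot: [0.046, 0.703, -0.049, 0.708]
force: [-0.3, -0.3, 0.6]
finger_gap: 0.857
```

step_arm --increments '[0,0,0,0,0,0,0,0,0,0,-0.8,0,0,0,0,-1.7,0,0,0,0,-1.95,0,0,0,0]'

```text
t: 11.28
tcp_pos: [0.5374, -0.2201, 0.1666]
tool_rot: [0.045, 0.701, -0.05, 0.71]
force: [1.2, 0.4, 0.3]
finger_gap: 0.999
```

```bash
python3 d.py .454 -.331 .16 .454 -.331 .045
```

```text
t 11.28 tcp [ 0.5374 -0.2201  0.1666] yaw_z -7.7 F [1.16 0.41 0.34] gap 0.999
[0.454, -0.331, 0.16] [ 0.11 -2.02 -1.13]
[0.454, -0.331, 0.045] [ 2.03 -2.   -1.16]
```

step_arm --increments '[0.1,-0.7,-0.4,0,0,0.1,-1.5,-0.85,0,0,0.1,-2.02,-1.13,0,0,0.1,-2.02,-1.13,0,0,0.9,-2.02,-1.14,0,0]'

```text
t: 11.9
tcp_pos: [0.4565, -0.3337, 0.1146]
tool_rot: [0.043, 0.698, -0.053, 0.712]
force: [0.1, -0.0, 0.8]
finger_gap: 1.0
```

```bash
python3 d.py .454 -.331 .045
```

```text
t 11.9 tcp [ 0.4565 -0.3337  0.1146] yaw_z -7.7 F [ 0.06 -0.    0.77] gap 1.0
[0.454, -0.331, 0.045] [ 1.16  0.05 -0.07]
```

step_arm --increments '[0.7,0.05,-0.05,0,0,1.14,0.05,-0.07,0,0,1.14,0.05,-0.07,0,1,1.14,0.05,-0.07,0,1,1.14,0.05,-0.07,0,1]'

```text
t: 12.52
tcp_pos: [0.4543, -0.3309, 0.0469]
tool_rot: [0.043, 0.698, -0.052, 0.713]
force: [0.7, -0.8, -1.5]
finger_gap: 0.67
```

step_arm --increments '[0,0,0,0,1,-0.4,0,0,0,1,-1,0,0,0,1,-1,0,0,0,1,-1,0,0,0,1]'

```text
t: 13.15
tcp_pos: [0.4526, -0.3292, 0.1062]
tool_rot: [0.043, 0.699, -0.052, 0.712]
force: [-0.5, 0.5, -5.4]
finger_gap: 0.663
```

```bash
python3 d.py; python3 w.py
```

```text
t 13.15 tcp [ 0.4526 -0.3292  0.1062] yaw_z -7.7 F [-0.5   0.46 -5.43] gap 0.663
[-0.16  0.27 -4.78] [ 3.000e-02 -4.434e+01 -1.246e+01  1.000e-02 -9.000e-02 -0.000e+00]
```

step_arm --increments '[0.5,0,0,0,1,0.9,0,0,0,1,1.0,0,0,0,1,1.0,0,0,0,1,1.0,0,0,0,0]'

```text
t: 13.98
tcp_pos: [0.454, -0.3305, 0.0461]
tool_rot: [0.043, 0.699, -0.052, 0.712]
force: [0.7, -0.5, -0.3]
finger_gap: 0.855
```

step_arm --increments '[0,0,0,0,0,0,0,0,0,0,-0.8,0,0,0,0,-1.7,0,0,0,0,-1.95,0,0,0,0]'

```text
t: 14.6
tcp_pos: [0.4532, -0.3304, 0.1663]
tool_rot: [0.042, 0.697, -0.054, 0.714]
force: [0.8, -0.6, 0.0]
finger_gap: 1.002
```

```bash
echo 'print("toolx",R[:,0].round(4))' >> d.py; python3 d.py .5365 -.2196 .16 .5365 -.2196 .045
```

```text
t 14.6 tcp [ 0.4532 -0.3304  0.1663] yaw_z -7.7 F [ 0.8  -0.62  0.03] gap 1.002
[0.5365, -0.2196, 0.16] [0.1  2.02 1.12]
[0.5365, -0.2196, 0.045] [2.02 2.05 1.08]
toolx [ 0.023  -0.0189 -0.9996]
```

step_arm --increments '[0.1,0.8,0.45,0,0,0.1,1.6,0.9,0,0,0.1,2.03,1.1,0,0,0.1,2.03,1.1,0,0,0.1,2.03,1.1,0,0]'

```text
t: 15.22
tcp_pos: [0.5346, -0.2189, 0.1594]
tool_rot: [0.042, 0.697, -0.054, 0.713]
force: [0.7, -0.5, -0.1]
finger_gap: 1.001
```

```bash
python3 d.py .5365 -.2196 .046
```

```text
t 15.22 tcp [ 0.5346 -0.2189  0.1594] yaw_z -7.7 F [ 0.69 -0.52 -0.06] gap 1.001
[0.5365, -0.2196, 0.046] [ 1.89  0.02 -0.01]
toolx [ 0.0216 -0.0185 -0.9996]
```

step_arm --increments '[0.8,0,0,0,0,1.6,0.02,0,0,0,1.89,0.02,0,0,0,1.89,0.02,0,0,1,1.89,0.02,0,0,1]'

```text
t: 15.85
tcp_pos: [0.5382, -0.2209, 0.0478]
tool_rot: [0.041, 0.696, -0.054, 0.714]
force: [0.4, 0.8, -2.0]
finger_gap: 0.665
```

step_arm --increments '[0,0,0,0,1,-0.6,0,0,0,1,-1.5,0,0,0,1,-2.3,0,0,0,1,-2.3,0,0,0,1]'

```text
t: 16.48
tcp_pos: [0.5376, -0.2197, 0.1912]
tool_rot: [0.039, 0.693, -0.056, 0.718]
force: [0.7, -0.3, -2.2]
finger_gap: 0.666
```

```bash
python3 d.py .525 .255 .18 
```

```text
t 16.48 tcp [ 0.5376 -0.2197  0.1912] yaw_z -7.7 F [ 0.65 -0.29 -2.2 ] gap 0.666
[0.525, 0.255, 0.18] [-0.03  7.81 -1.28]
toolx [ 0.0341 -0.0267 -0.9991]
```

step_arm --increments '[0,0.8,-0.12,0,1,0,1.6,-0.25,0,1,0,2.5,-0.4,0,1,0,3.4,-0.55,0,1,0,4.2,-0.7,0,1]'

```text
t: 17.1
tcp_pos: [0.5289, 0.0376, 0.1835]
tool_rot: [0.039, 0.693, -0.056, 0.717]
force: [0.8, 0.6, -1.9]
finger_gap: 0.665
```

```bash
python3 d.py .525 .255 .18 
```

```text
t 17.1 tcp [0.5289 0.0376 0.1835] yaw_z -7.7 F [ 0.83  0.61 -1.94] gap 0.665
[0.525, 0.255, 0.18] [-0.04  3.58 -0.55]
toolx [ 0.0326 -0.0264 -0.9991]
```

step_arm --increments '[-0.04,0.9,-0.12,0,1,-0.04,1.8,-0.25,0,1,-0.04,2.7,-0.4,0,1,-0.04,3.55,-0.55,0,1,-0.04,3.58,-0.55,0,1]'

```text
t: 17.73
tcp_pos: [0.5236, 0.2582, 0.1791]
tool_rot: [0.037, 0.694, -0.054, 0.717]
force: [0.0, -0.3, -1.6]
finger_gap: 0.665
```

```bash
python3 d.py .525 .255 .114 
```

```text
t 17.73 tcp [0.5236 0.2582 0.1791] yaw_z -7.4 F [ 0.01 -0.27 -1.64] gap 0.665
[0.525, 0.255, 0.114] [ 1.09 -0.03 -0.01]
toolx [ 0.0317 -0.0258 -0.9992]
```

step_arm --increments '[0.5,-0.02,0,0,1,0.9,-0.03,0,0,1,1.08,-0.03,0,0,1,1.11,-0.03,0,0,1,1.11,-0.03,0,0,1]'

```text
t: 18.35
tcp_pos: [0.526, 0.2544, 0.1131]
tool_rot: [0.038, 0.693, -0.054, 0.718]
force: [0.2, -0.3, -1.2]
finger_gap: 0.665
```

```bash
python3 d.py
```

```text
t 18.35 tcp [0.526  0.2544 0.1131] yaw_z -7.4 F [ 0.18 -0.28 -1.24] gap 0.665
toolx [ 0.0327 -0.0255 -0.9991]
```

Nearly touching; a few mm more, then release.

step_arm --increments '[0.03,0,0,0,1,0.04,0,0,0,1,0.04,0,0,0,1,0.04,0,0,0,1,0.04,0,0,0,1]'

```text
t: 18.98
tcp_pos: [0.5268, 0.2544, 0.1115]
tool_rot: [0.038, 0.693, -0.054, 0.718]
force: [0.6, -1.6, 5.4]
finger_gap: 0.666
```

```bash
python3 d.py
```

```text
t 18.98 tcp [0.5268 0.2544 0.1115] yaw_z -7.4 F [ 0.6  -1.58  5.44] gap 0.666
toolx [ 0.0345 -0.0253 -0.9991]
```

step_arm --increments '[0,0,0,0,0.6,0,0,0,0,0,0,0,0,0,0,-0.3,0,0,0,0,-0.6,0,0,0,0]'

```text
t: 19.6
tcp_pos: [0.5251, 0.2553, 0.1472]
tool_rot: [0.038, 0.693, -0.054, 0.718]
force: [-0.5, 0.6, -0.0]
finger_gap: 0.999
```

step_arm --increments '[-0.5,0,0,0,0,-0.9,0,0,0,0,-1.0,0,0,0,0,-1.0,0,0,0,0,-1.0,0,0,0,0]'

```text
t: 20.23
tcp_pos: [0.5223, 0.2566, 0.2058]
tool_rot: [0.037, 0.694, -0.054, 0.717]
force: [0.4, 0.0, 0.2]
finger_gap: 1.001
```

```bash
python3 d.py .505 -.102 .18;python3 - <<'E'
from h import *
for n in["scene"]:
    im=snapshot(n);cv2.imwrite("pics/s3.png",cv2.resize(im[60:260,120:460],(800,471),interpolation=cv2.INTER_CUBIC))
E
```

```text
t 20.23 tcp [0.5223 0.2566 0.2058] yaw_z -7.4 F [0.43 0.04 0.15] gap 1.001
[0.505, -0.102, 0.18] [ 0.58 -5.95  0.47]
toolx [ 0.0304 -0.0263 -0.9992]
```

View pics/s3.png

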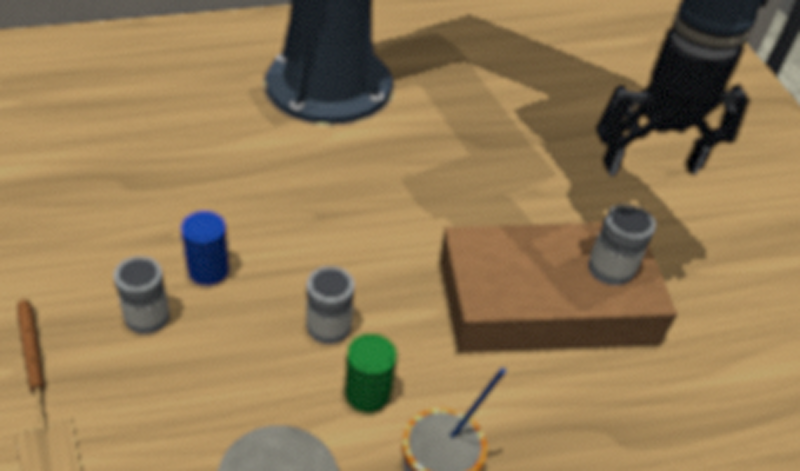

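step_arm --increments '[0,-1,0.08,0,0,0,-2,0.16,0,0,0,-3,0.24,0,0,0,-4,0.32,0,0,0.1,-4.9,0.4,0,0]'

```text
t: 20.9
tcp_pos: [0.5079, -0.0402, 0.2068]
tool_rot: [0.037, 0.694, -0.055, 0.717]
force: [0.6, -0.4, 0.1]
finger_gap: 0.998
```

step_arm --increments '[0.3,-0.8,0.05,0,0,0.5,-1.1,0.08,0,0,0.5,-1.1,0.08,0,0,0.5,-1.1,0.08,0,0,0.5,-1.1,0.08,0,0]'

```text
t: 21.52
tcp_pos: [0.5052, -0.1054, 0.1788]
tool_rot: [0.037, 0.694, -0.054, 0.717]
force: [-0.1, 0.1, -0.0]
finger_gap: 1.003
```

```bash
python3 d.py .505 -.102 .046
```

```text
t 21.52 tcp [ 0.5052 -0.1054  0.1788] yaw_z -7.3 F [-0.12  0.08 -0.04] gap 1.003
[0.505, -0.102, 0.046] [ 2.21  0.11 -0.09]
toolx [ 0.0309 -0.0262 -0.9992]
```

step_arm --increments '[0.8,0.05,-0.03,0,0,1.6,0.08,-0.06,0,0,2.21,0.11,-0.09,0,0,2.21,0.11,-0.09,0,0,2.21,0.11,-0.09,0,1]'

```text
t: 22.15
tcp_pos: [0.5058, -0.1014, 0.0472]
tool_rot: [0.036, 0.693, -0.054, 0.718]
force: [-0.6, -0.6, 0.3]
finger_gap: 0.818
```

step_arm --increments '[0,0,0,0,1,0,0,0,0,1,-0.8,0,0,0,1,-1.6,0,0,0,1,-2.2,0,0,0,1]'

```text
t: 22.78
tcp_pos: [0.5016, -0.0979, 0.1815]
tool_rot: [0.036, 0.693, -0.054, 0.718]
force: [0.5, -0.4, -2.1]
finger_gap: 0.666
```

```bash
python3 d.py .505 .117 .18
```

```text
t 22.77 tcp [ 0.5016 -0.0979  0.1815] yaw_z -7.2 F [ 0.47 -0.45 -2.13] gap 0.666
[0.505, 0.117, 0.18] [-0.07  3.56 -0.4 ]
toolx [ 0.0349 -0.0278 -0.999 ]
```

step_arm --increments '[-0.07,0.8,-0.1,0,1,-0.07,1.7,-0.2,0,1,-0.07,2.6,-0.3,0,1,-0.07,3.4,-0.4,0,1,-0.07,3.56,-0.4,0,1]'

```text
t: 23.4
tcp_pos: [0.5038, 0.1197, 0.1801]
tool_rot: [0.035, 0.693, -0.052, 0.718]
force: [0.1, -0.6, -2.3]
finger_gap: 0.661
```

```bash
python3 d.py .505 .117 .112
```

```text
t 23.4 tcp [0.5038 0.1197 0.1801] yaw_z -7.0 F [ 0.1  -0.64 -2.31] gap 0.661
[0.505, 0.117, 0.112] [ 1.14 -0.02 -0.02]
toolx [ 0.0347 -0.0272 -0.999 ]
```

step_arm --increments '[0.5,0,0,0,1,0.9,-0.02,0,0,1,1.1,-0.02,-0.02,0,1,1.16,-0.02,-0.02,0,1,1.16,-0.02,-0.02,0,1]'

```text
t: 24.02
tcp_pos: [0.5046, 0.1159, 0.1127]
tool_rot: [0.035, 0.693, -0.053, 0.718]
force: [-4.1, -0.4, 12.3]
finger_gap: 0.665
```

```bash
python3 d.py
```

```text
t 24.02 tcp [0.5046 0.1159 0.1127] yaw_z -7.0 F [-4.07 -0.39 12.29] gap 0.665
toolx [ 0.0347 -0.0279 -0.999 ]
```

step_arm --increments '[0,0,0,0,1,0,0,0,0,0.6,0,0,0,0,0,0,0,0,0,0,-0.3,0,0,0,0]'

```text
t: 24.65
tcp_pos: [0.5031, 0.1163, 0.1297]
tool_rot: [0.034, 0.694, -0.053, 0.717]
force: [0.1, 0.2, -0.0]
finger_gap: 0.995
```

step_arm --increments '[-0.5,0,0,0,0,-1,0,0,0,0,-1.3,0,0,0,0,-1.3,0,0,0,0,-1.3,0,0,0,0]'

```text
t: 25.28
tcp_pos: [0.5, 0.1185, 0.2069]
tool_rot: [0.034, 0.694, -0.053, 0.717]
force: [-0.1, -0.1, -0.7]
finger_gap: 0.998
```

```bash
python3 d.py .454 -.3305 .2;python3 - <<'E'
from h import *
m=camera_model("scene");im=snapshot("scene")
def foot(u,v):print(ray(m,(u,v),.064))
cv2.imwrite("pics/s4.png",cv2.resize(im[60:260,120:460],(800,471),interpolation=cv2.INTER_CUBIC))
E
```

```text
t 25.27 tcp [0.5    0.1185 0.2069] yaw_z -7.0 F [-0.07 -0.11 -0.75] gap 0.998
[0.454, -0.3305, 0.2] [ 0.3  -7.52  0.15]
toolx [ 0.0302 -0.0281 -0.9991]
```

View pics/s4.png

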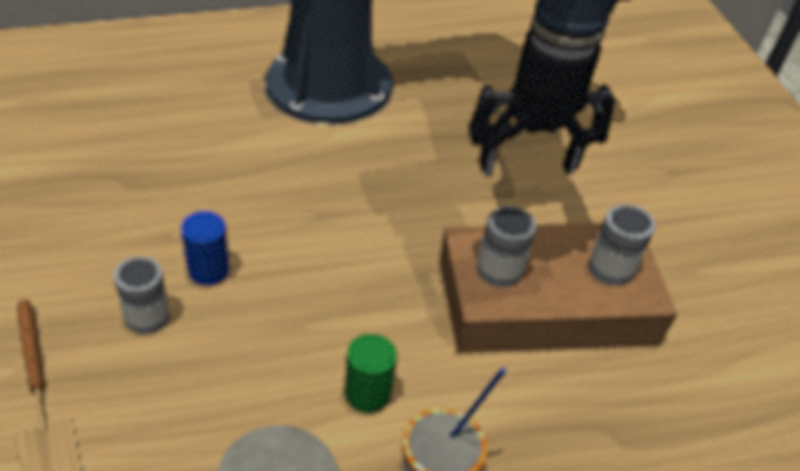

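step_arm --increments '[0,-1,0,0,0,0,-2,0.03,0,0,0,-3,0.06,0,0,0,-4,0.08,0,0,0,-5,0.1,0,0]'

```text
t: 25.95
tcp_pos: [0.4679, -0.1816, 0.2131]
tool_rot: [0.035, 0.695, -0.053, 0.716]
force: [0.8, -0.0, -0.9]
finger_gap: 1.001
```

```bash
python3 d.py .454 -.3305 .18
```

```text
t 25.95 tcp [ 0.4679 -0.1816  0.2131] yaw_z -7.1 F [ 0.8  -0.03 -0.86] gap 1.001
[0.454, -0.3305, 0.18] [ 0.61 -2.48  0.06]
toolx [ 0.0279 -0.0269 -0.9992]
```

step_arm --increments '[0.2,-0.9,0,0,0,0.4,-1.7,0,0,0,0.6,-2.45,0.05,0,0,0.6,-2.48,0.06,0,0,0.6,-2.48,0.06,0,0]'

```text
t: 26.58
tcp_pos: [0.4534, -0.3298, 0.1796]
tool_rot: [0.036, 0.696, -0.052, 0.715]
force: [0.0, 0.5, 0.3]
finger_gap: 1.002
```

```bash
python3 d.py .454 -.3305 .046
```

```text
t 26.57 tcp [ 0.4534 -0.3298  0.1796] yaw_z -7.1 F [0.   0.53 0.26] gap 1.002
[0.454, -0.3305, 0.046] [ 2.22  0.04 -0.05]
toolx [ 0.0261 -0.0244 -0.9994]
```

step_arm --increments '[0.8,0.02,-0.02,0,0,1.6,0.03,-0.04,0,0,2.22,0.04,-0.05,0,0,2.22,0.04,-0.05,0,0,2.22,0.04,-0.05,0,1]'

```text
t: 27.2
tcp_pos: [0.455, -0.3298, 0.0474]
tool_rot: [0.035, 0.696, -0.052, 0.716]
force: [-1.1, -0.3, 0.2]
finger_gap: 0.818
```

step_arm --increments '[0,0,0,0,1,0,0,0,0,1,0,0,0,0,1,-0.4,0,0,0,1,-0.8,0,0,0,1]' --grip_force 80

```text
t: 27.82
tcp_pos: [0.453, -0.328, 0.0957]
tool_rot: [0.036, 0.696, -0.051, 0.715]
force: [0.7, -0.0, -4.9]
finger_gap: 0.662
```

step_arm --increments '[-0.5,0,0,0,1,-1.1,0,0,0,1,-1.7,0,0,0,1,-2.3,0,0,0,1,-2.6,0,0,0,1]'

```text
t: 28.45
tcp_pos: [0.4489, -0.3242, 0.2535]
tool_rot: [0.035, 0.695, -0.052, 0.716]
force: [0.9, -0.6, -5.4]
finger_gap: 0.657
```

step_arm --increments '[0,0,0,0,1,0,0,0,0,1,0,0,0,0,1,0,0,0,0,1,0,0,0,0,1]'

```text
t: 29.08
tcp_pos: [0.4488, -0.3241, 0.2529]
tool_rot: [0.035, 0.696, -0.052, 0.716]
force: [0.1, 1.0, -4.7]
finger_gap: 0.657
```

```bash
python3 d.py; python3 w.py; python3 - <<'E'
from h import *
im=snapshot("scene")
cv2.imwrite("pics/s5.png",cv2.resize(im,(800,600),interpolation=cv2.INTER_CUBIC)); print(np.abs(sense()["qd"]).max())
E
```

```text
t 29.07 tcp [ 0.4488 -0.3241  0.2529] yaw_z -7.0 F [ 0.1   0.97 -4.74] gap 0.657
toolx [ 0.0266 -0.025  -0.9993]
[-0.02  0.35 -4.69] [-1.000e-02 -3.969e+01 -1.876e+01 -0.000e+00 -1.600e-01 -0.000e+00]
0.0013587870006334002
```

View pics/s5.png

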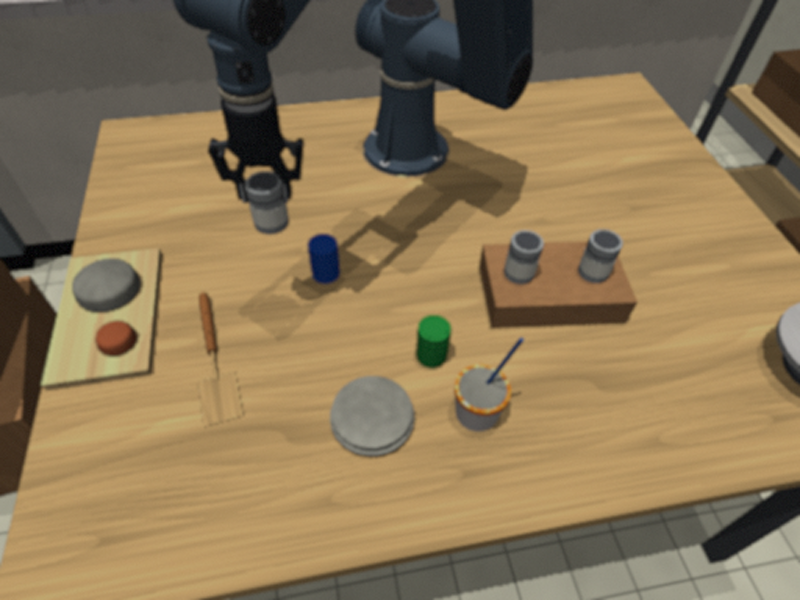

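```bash
python3 -c "
from station import *
print(sign_off())"
```

```text
the job is handed in; nothing more can be done
None
```

I shut the flap, hefted all three tins, stood the two lighter ones on the shut carton and handed the job in at about 29 s with the heaviest still in the gripper.

- **Flap:** pushed down until it met a firm stop, with the fingertips at 63 mm; the picture shows the lid lying level. I could not see the tab itself. The last push read 41 N at the closed fingertips. That is just over the 40 N limit set for the arm and gripper body; I took it that the limit does not cover the fingertips.
- **Weights:** the three tins read about 2.3, 2.1 and 4.8 N. The heavy one is the tin nearest the spatula.
- **Light tins:** the final picture shows both standing upright on the lid.
- **Heavy tin:** held still in the last check (joint speeds about 0.001 rad/s), with its underside at about 0.205 m. The wrist reading was 4.7 N.
- **Tilt:** the tool drifted about 2° off vertical during the job. The tin was gripped while standing upright, so its own lean should be under 1°, though I did not measure it.
- **Bystanders:** the brush pot, plates, spatula and the green and blue look-alikes appear unmoved in the final picture.

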